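# Load the tube rack and lock it with the cam clamp

### The job

Put the loaded microtube rack into the bay of the grey clamp bed, flat on the bed, long side along the fence, and let go of it. Then turn the clamp's black wing knob clockwise (seen from above), feeling for the sprung roller to drop into the notch of the cam, so that the jaw springs forward and holds the rack against the fence; the notch ends in a stop, so ease off as soon as you feel it and do not force the knob on against it. Leave the knob there and do not disturb the bottle, the two vials and the timer standing around.

Things in the scene. Friction and masses are not known exactly. Their poses are not given: they have to be found in the camera images.
- tube_rack: loose microtube rack: green oblong block 68 x 165 mm, 46 mm tall (tube caps up to 56 mm), 8 x 4 wells, about 0.25 kg. Origin at the centre of its underside, z up, y along its length; either end may point either way. Grasp it across its 68 mm width from above, fingertips 17 mm or more above its underside so that they clear jaw and fence.
- clamp_bed: fixed grey clamp bed, 220 x 200 mm, bed surface 20 mm above the worktop. Origin at worktop level under the middle of a clamped rack; x from the knob across the bay to the fence, y along the bay (the rack's long side), z up. Jaw, fence and end stops rise 14 mm above the bed; end stop faces at y = +87 and -87 mm; knob axis at x = -98 mm, y = 0.
- bay_middle (a point): middle of the open bay on the bed surface (bed x = -5 mm, y = 0, 20 mm above the worktop), axes as the bed's: set the middle of the rack's underside here. The bay is 77 mm wide in x (retracted jaw to fence; both flare outward by 5 mm at the top) and 174 mm long in y. The jaw later pushes the rack 5 mm in +x, against the fence.
- fence: fixed aluminium fence at the back of the bay, 12 x 120 x 14 mm; origin on the bed surface, at the middle of the face that the rack is pressed against (bed x = +34 mm); axes as the bed's.
- cam_knob (a joint): turn of the knob and its cam, rad, growing clockwise from above, range -0.05 to 1.9; starts between 0 and 0.2, stays where left (friction). Turning takes about 0.1 to 0.2 N m until the notch reaches the roller (begins between 0.4 and 1.15 rad, differs from clamp to clamp and must be felt): then the resistance turns into a pull as the jaw springs 10 mm forward.
- knob_grip (a point): black wing knob: bar 46 mm long, 10 mm thick, 26 mm tall (46 to 72 mm above the worktop); a collar 30 mm wide lies right below it. Point on the axis at mid height of the bar, 59 mm above the worktop; x along the bar, z up, turning with the knob. At knob value 0 the bar lies along the bed's x.
- cam: steel cam disc under the knob, radius 30 mm, 23 to 33 mm above the worktop; origin on the knob axis at the bed surface, x along the bar; its notched ring is set differently on each clamp. A sprung roller 10 mm wide rides on its rim, on the side away from the fence. Over 25 N on the cam damages it.
- cam_axis (a point): the knob axis at the bed surface, fixed, axes as the bed's. Once the roller begins to drop, about 0.2 rad more frees it, and just after that the notch's end wall meets the roller: the resistance then climbs steeply, some 0.3 to 0.8 N m in 0.1 rad. Stop early in that climb (0.2 to 0.4 N m) and let go; 25 N on the cam is about 0.6 N m.
- bottle: bystander: glass reagent bottle with pink content and dark blue cap, 80 mm wide, 141 mm tall; origin at the centre of its underside
- amber_vial: bystander: small brown vial with black cap, 24 mm wide, 54 mm tall; origin at the centre of its underside
- amber_vial2: bystander: a second, equal brown vial, farther from the robot; origin at the centre of its underside
- bench_timer: bystander: flat white bench timer, 66 x 68 x 21 mm; origin at the centre of its underside

How it is judged:
On the way, in this order (a step that is already met when the one before it is completed fails the run):
1. the rack lies flat in the bay of the bed, let go (x of tube_rack in the frame of clamp_bed between -0.013 and 0.004 m and y of tube_rack in the frame of clamp_bed between -0.008 and 0.008 m and z of tube_rack in the frame of clamp_bed between 0.015 and 0.0235 m and angle between tube_rack's own z axis and vertical below 0.06 rad and contact force between the fingers and tube_rack below 0.5 N and contact force between tube_rack and fence below 3 N), for 0.2 s.
2. the jaw has sprung forward and presses the rack against the fence (x of tube_rack in the frame of clamp_bed between -0.0035 and 0.0035 m and y of tube_rack in the frame of clamp_bed between -0.008 and 0.008 m and z of tube_rack in the frame of clamp_bed between 0.015 and 0.0235 m and angle between tube_rack's own z axis and vertical below 0.06 rad and angle between the x axis of tube_rack and the x axis of clamp_bed, either way round below 0.05 rad and contact force between tube_rack and fence above 4 N and contact force between the fingers and tube_rack below 0.5 N), for 0.3 s.
At the end, for the whole second after the job is handed in: The rack stands flat on the bed (tilt under 0.06 rad), within 3.5 mm of its clamped place across the bay and 8 mm along it, long side along the fence within 0.05 rad, at rest, untouched by the fingers, and the sprung jaw presses it against the fence with more than 4 N (all of step 2 and linear speed of tube_rack below 0.02 m/s).
It fails at once if the cam is forced: more than 25 N between the cam and the roller or anything else (contact force between cam and anything else above 25 N).
It fails at once if a bystander (bottle, vial, timer) is shifted by more than 30 mm or tipped over (distance of any of bottle, amber_vial, amber_vial2, bench_timer from where it was at the start of the episode above 0.03 m or angle between any of bottle, amber_vial, amber_vial2, bench_timer's own z axis and vertical above 0.5 rad).
It also fails if it takes over 72 s, if anything falls off the work surface, if the arm or the gripper's body presses on something with over 40 N, if the wrist force passes 120 N, or if a joint passes its speed limit or range.

### The arm

A 6-joint arm with a two-finger parallel gripper is mounted at the origin on a cart in front of the work surface, level with it; the furniture and walls round the work are solid. World frame = base frame: x ahead of the robot, y to its left, z up, the work surface at z = 0. Lengths are in m, angles in rad, forces in N, time in s.
With the tool pointing down it reaches from about 0.3 to 0.875 m from the base axis. Payload 6.4 kg.
Tool frame: the origin (TCP) lies midway between the tips of the shut fingers; the grasp point (between the pads) lies 19 mm behind it; z points along the fingers, y is the line along which they close (so a half turn about z gives the same grasp; the last joint's range is limited). The gripper opens to 85 mm and grips with 20 to 120 N. Pads are 22 mm wide; open, the fingers measure 114 mm over their backs; the gripper's body (76 mm by 85 mm) begins 54 mm behind the grasp point. The pads swing forward as they close: fully open they stand 13 mm farther back than shut.
Start: joints at [0.98, 0.181, 1.607, -0, 1.354, -0.206], TCP at [0.216, 0.533, 0.231] pointing down, gripper open.
Joint ranges: [-2.99, 2.99], [-0.89, 2.07], [0.3, 2.58], [-1.14, 4.28], [0, 2.63], [-3.12, 3.12]. Speed limits (rad/s): [2.57, 2.57, 3.01, 3.14, 3.14, 3.14].

### API

Orientations are given as a unit quaternion [w, x, y, z].
In Python, from bench import sensors, vision, ctrl gives the robot as it stands.
- The arm moves only by the tool carry_out, never from a script. Its argument "deltas" is text: rows parted by semicolons, each of 7 numbers parted by spaces: the shift along the tool's x, y, z in mm, then the turn, a rotation vector about the tool's x, y, z in rad, then the closure, from 0 (fully open) to 1 (shut). In form: tx ty tz ax ay az claw; .... A call has 1 to 12 rows; each row is the pose to reach, as a shift and turn from the pose commanded when the call began, along the tool's axes at that moment; what a row does not reach only later rows make up. A row lasts 1/8 s, in which the tool goes at most 62.5 mm and 10.7 degrees, less where a joint would pass 70% of its speed; a pose out of reach is approached as far as the arm can. A call with a gripper value outside its range is refused whole. The fingers move at their own pace and stop on an object; the grip force is fixed at half the most. Time passes only in rows, so rows that repeat a pose let the fingers close. It gives the time, the measured TCP pose, the force, the opening and the grip force at its end, in the units of the state.
- sensors.get_obs(): the state, without advancing time (a new reading comes with each control period).
- vision.camera(name): name is "scene" or "top" or "wrist"; returns the picture (420x560x3 uint8, blue, green, red); there is no depth.
- vision.camera_model(name): a dict with "K" (3x3 intrinsics, pixels), "extrinsics" (4x4, takes a point from world to camera coordinates); the wrist camera has in their place "hand_eye" (4x4, takes a point from camera to tool coordinates, whose origin is the TCP and whose axes are the flange's). Camera axes: x right, y down, z forward; pixel columns grow to the right and rows downward; lengths in m; the calibration is good to about 2 mm. The wrist camera is an equidistant fisheye: a pixel r from the principal point sees the ray r / f radians off the axis. A picture is of the moment at which its call begins: read the wrist's pose just before it. camera_model takes no time and is no camera call.
- ctrl.hand_in(): hands the job in; it is judged then, once.
The state is a dict: "time_s": time; "q": joint angles; "dq": joint speeds; "joint_efforts": joint torques, N m; "eef_pos": TCP position; "eef_rot": TCP orientation; "wrist_force": force on the tool from outside, world axes, zero at the start; "torque": the same for the moment, N m; "opening": opening from 0.0 (shut) to 1.0 (fully open); "grasp_force": force on a finger pad.
Only numpy, scipy, OpenCV 4.12 (cv2) and the standard library are available. Lean on these libraries where they do the work, as an engineer would, in place of code of your own. Each camera call takes 0.05 s, during which the arm holds its last target. There are 200 camera calls.

## Working session

There is one attempt and no reset: what is moved stays moved. The work goes in short steps, Python scripts to look and compute and a tool call to move; the robot and the scene stay as the last step left them, time stands still between calls to the robot, and variables do not carry over. Pictures are saved under pics/ and viewed, at most 10 in all, crops included, and the job is handed in when it is done.

Besides the shell and the picture viewer there is one more tool, called after "Request:" as a command line: name --argument value ..., lists and objects as JSON in quotes. carry_out: Moves the arm, as the interface text tells. Its arguments: {"type":"object","properties":{"deltas":{"type":"string"}},"required":["deltas"]}

```bash
ls; mkdir -p pics; python3 - <<'E'
from bench import sensors, vision, ctrl
import cv2,numpy as np
np.set_printoptions(precision=4,suppress=True)
o=sensors.get_obs()
for k,v in o.items(): print(k,np.array(v))
for n in ["scene","top","wrist"]:
    m=vision.camera_model(n); print(n,{k:np.array(v).round(4).tolist() for k,v in m.items() if not isinstance(v,str)})
    cv2.imwrite(f"pics/{n}0.png",vision.camera(n))
E
```

```text
pics
time_s 0.0
q [ 0.9797  0.1815  1.608  -0.      1.3538 -0.2063]
dq [ 0.0016 -0.0006  0.0001  0.0003  0.0002  0.001 ]
joint_efforts [  0.001  -44.4879 -35.1332  -0.0002   0.0092   0.    ]
eef_pos [0.2155 0.5325 0.2304]
eef_rot [-0.0003  0.1912  0.9815 -0.0008]
wrist_force [ 0.4555  0.4548 -0.1695]
torque [-0.0377 -0.0104 -0.0136]
grasp_force 0.0
opening 0.992671528399189
scene {'K': [[424.5077, 0.0, 282.6371], [0.0, 424.5077, 210.5385], [0.0, 0.0, 1.0]], 'extrinsics': [[0.5216, -0.8531, -0.0151, -0.3696], [-0.6298, -0.373, -0.6813, 0.3313], [0.5756, 0.3649, -0.7318, 0.6791], [0.0, 0.0, 0.0, 1.0]]}
top {'K': [[496.7712, 0.0, 279.2622], [0.0, 496.7712, 210.7332], [0.0, 0.0, 1.0]], 'extrinsics': [[-0.0105, -0.9998, -0.0169, -0.0888], [-0.9891, 0.0129, -0.1464, 0.5476], [0.1466, 0.0152, -0.9891, 1.1858], [0.0, 0.0, 0.0, 1.0]]}
wrist {'K': [[325.1923, 0.0, 277.9623], [0.0, 325.1923, 206.0716], [0.0, 0.0, 1.0]], 'hand_eye': [[0.0004, -0.9542, -0.2992, 0.0772], [1.0, 0.0002, 0.0008, -0.0001], [-0.0007, -0.2992, 0.9542, -0.1428], [0.0, 0.0, 0.0, 1.0]]}
```

View pics/top0.png

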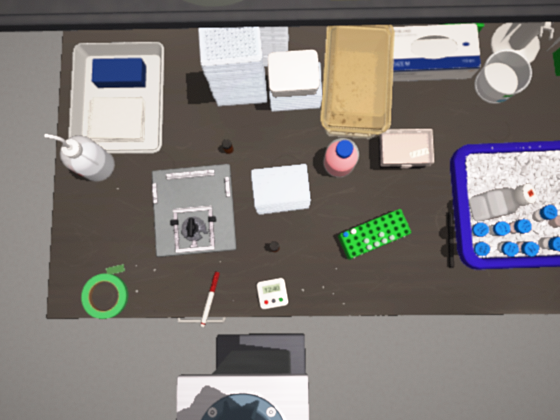

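View pics/scene0.png

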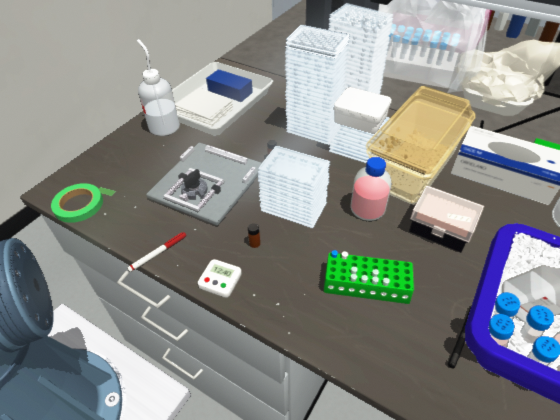

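```bash
cat > h.py <<'E'
import cv2,numpy as np
from bench import sensors, vision, ctrl
np.set_printoptions(precision=4,suppress=True)
def proj(n,P):
    m=vision.camera_model(n);E=np.array(m["extrinsics"]);K=np.array(m["K"])
    c=np.atleast_2d(P)@E[:3,:3].T+E[:3,3];u=c@K.T
    return u[:,:2]/u[:,2:]
def ray(n,px,z):
    m=vision.camera_model(n);E=np.array(m["extrinsics"]);K=np.array(m["K"])
    R=E[:3,:3];C=-R.T@E[:3,3];out=[]
    for p in np.atleast_2d(px):
        d=R.T@np.linalg.solve(K,[p[0],p[1],1]);out.append(C+d*(z-C[2])/d[2])
    return np.array(out)
E
python3 - <<'E'
from h import *
from scipy.optimize import minimize
im={n:cv2.imread(f"pics/{n}0.png") for n in["top","scene"]}
M={}
for n,b in(("top",(320,195,425,270)),("scene",(310,235,430,315))):
    h=cv2.cvtColor(im[n],cv2.COLOR_BGR2HSV);m=cv2.inRange(h,(45,120,40),(75,255,255))
    z=np.zeros_like(m);z[b[1]:b[3],b[0]:b[2]]=m[b[1]:b[3],b[0]:b[2]]
    c,_=cv2.findContours(z,cv2.RETR_EXTERNAL,cv2.CHAIN_APPROX_NONE)
    hull=cv2.convexHull(np.vstack([k for k in c if cv2.contourArea(k)>20]));M[n]=cv2.fillPoly(np.zeros((1680,2240),np.uint8),[hull*4+2],1)
B=np.array([[x,y,z] for x in(-.034,.034) for y in(-.0825,.0825) for z in(0,.046)])
def f(p,ns=("top","scene")):
    c,s=np.cos(p[2]),np.sin(p[2]);P=B@np.array([[c,s,0],[-s,c,0],[0,0,1]])+[p[0],p[1],0];t=0
    for n in ns:
        hl=cv2.convexHull((proj(n,P)*4+2).astype(np.float32)).round().astype(int)
        m=cv2.fillPoly(np.zeros((1680,2240),np.uint8),[hl],1);t+=1-(m&M[n]).sum()/(m|M[n]).sum()
    return t
c=ray("top",[374,233],.046)[0];print(c)
for ns in(("top",),("scene",),("top","scene")):
    best=min((minimize(f,[c[0],c[1],a],args=(ns,),method="Nelder-Mead",options=dict(initial_simplex=np.array([c[0],c[1],a])+np.array([[0,0,0],[.02,0,0],[0,.02,0],[0,0,.2]]),xatol=1e-4,fatol=1e-5)) for a in(-1.2,-.3,.3,1.2)),key=lambda r:r.fun)
    print(ns,best.x,best.fun)
a=cv2.resize(im["top"][155:265,145:245],None,fx=6,fy=5.4,interpolation=cv2.INTER_CUBIC)
a=cv2.resize(im["top"][160:260,145:245],None,fx=6,fy=6,interpolation=cv2.INTER_CUBIC);cv2.imwrite("pics/bed.png",a)
E
```

```text
[ 0.4878 -0.3249  0.046 ]
('top',) [ 0.4879 -0.3279  0.3831] 0.01851967911757335
('scene',) [ 0.4902 -0.3261  0.3973] 0.03657510517198714
('top', 'scene') [ 0.4883 -0.3277  0.3881] 0.06807880556275614
```

View pics/bed.png

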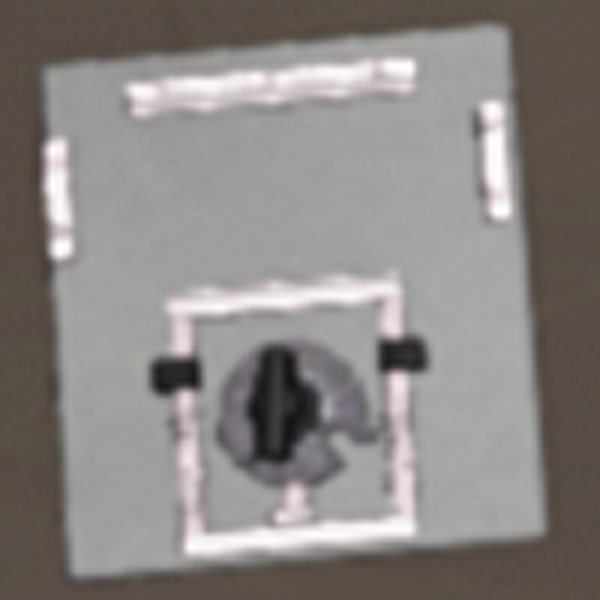

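```bash
python3 - <<'E'
from h import *
def w(p,z): return ray("top",(np.array(p,float)+.5)/6-.5+[145,160],z)
c=w([(43,68),(508,25),(547,535),(73,577)],.02)[:,:2];TL,TR,BR,BL=c
print(c,"sizes",[np.linalg.norm(c[i]-c[i-1]) for i in range(4)])
ctr=c.mean(0);xd=(TL+TR-BL-BR);xd/=np.linalg.norm(xd);yd=(TL+BL-TR-BR);yd/=np.linalg.norm(yd)
yaw=np.arctan2(xd[1],xd[0]);yaw2=np.arctan2(-yd[0],yd[1]);print("ctr",ctr,"yaw",yaw,yaw2)
a=(yaw+yaw2)/2;R=np.array([[np.cos(a),-np.sin(a)],[np.sin(a),np.cos(a)]])
loc=lambda p,z:(w(p,z)[:,:2]-ctr)@R
print("cam",loc([(293,415)],.033),"cam top/bot",loc([(293,340),(293,487),(215,415)],.033))
print("bar",loc([(275,347),(275,460)],.072))
print("fence front",loc([(135,115),(413,88)],.034),loc([(135,115),(413,88)],.02)," back",loc([(127,87),(412,60)],.034))
print("stops",loc([(68,140),(75,258),(480,103),(490,220)],.034),loc([(68,140),(75,258),(480,103),(490,220)],.02))
print("jaw front",loc([(168,300),(398,280)],.034))
E
```

```text
[[0.6561 0.2289]
 [0.672  0.0311]
 [0.4554 0.0141]
 [0.4403 0.2105]] sizes [np.float64(0.2165960118552302), np.float64(0.1983534304784301), np.float64(0.21723345244958098), np.float64(0.1970375045117051)]
ctr [0.556  0.1211] yaw 0.08175109441298205 0.07823515231606766
cam [[-0.0509  0.0006]] cam top/bot [[-0.0198 -0.0014]
 [-0.0806  0.0026]
 [-0.0479  0.0328]]
bar [[-0.0279 -0.001 ]
 [-0.0732  0.0019]]
fence front [[ 0.0811  0.0583]
 [ 0.0817 -0.0587]] [[ 0.0844  0.0615]
 [ 0.085  -0.0568]]  back [[ 0.0934  0.061 ]
 [ 0.0937 -0.0591]]
stops [[ 0.0731  0.0869]
 [ 0.0229  0.0867]
 [ 0.0726 -0.0861]
 [ 0.0227 -0.0866]] [[ 0.0763  0.0904]
 [ 0.0255  0.0902]
 [ 0.0758 -0.0846]
 [ 0.0254 -0.0851]]
jaw front [[ 0.0016  0.0491]
 [ 0.0011 -0.0467]]
```

```bash
cat >> h.py <<'E'
def to(x,y,z,phi):
    "tool-axis shift (mm) and turn from measured pose to TCP x,y,z pointing down with tool y at yaw phi"
    from scipy.spatial.transform import Rotation as Ro
    o=sensors.get_obs();q=np.array(o["eef_rot"]);R=Ro.from_quat(q[[1,2,3,0]])
    T=Ro.from_matrix(np.array([[-np.sin(phi),np.cos(phi),0],[np.cos(phi),np.sin(phi),0],[0,0,-1]]).T)
    print(o["time_s"],(R.inv().apply(np.array([x,y,z])-o["eef_pos"])*1000).round(1),(R.inv()*T).as_rotvec().round(4))
def wproj(P,o):
    "world points -> wrist pixels"
    from scipy.spatial.transform import Rotation as Ro
    m=vision.camera_model("wrist");H=np.array(m["hand_eye"]);K=np.array(m["K"]);q=np.array(o["eef_rot"])
    t=Ro.from_quat(q[[1,2,3,0]]).inv().apply(np.atleast_2d(P)-o["eef_pos"])
    c=(t-H[:3,3])@H[:3,:3];r=np.linalg.norm(c[:,:2],axis=1);th=np.arctan2(r,c[:,2])
    return c[:,:2]/np.maximum(r,1e-9)[:,None]*th[:,None]*K[0,0]+K[:2,2]
E
python3 - <<'E'
from h import *
to(.35,.10,.23,.388)
to(.488,-.328,.20,.388)
E
```

```text
0.15 [-287.  -350.5    1. ] [-0.0014  0.0003  0.798 ]
0.15 [-575.6 -695.4   31.4] [-0.0014  0.0003  0.798 ]
```

```bash
python3 - <<'E'
from h import *
to(.55,.08,.25,.08)
E
```

```text
0.15 [-479.9 -294.   -19.2] [-0.0014  0.0005  1.106 ]
```

Request:
carry_out --deltas "-480 -294 -19 0 0 1.106 0;-480 -294 -19 0 0 1.106 0;-480 -294 -19 0 0 1.106 0;-480 -294 -19 0 0 1.106 0;-480 -294 -19 0 0 1.106 0;-480 -294 -19 0 0 1.106 0;-480 -294 -19 0 0 1.106 0;-480 -294 -19 0 0 1.106 0;-480 -294 -19 0 0 1.106 0;-480 -294 -19 0 0 1.106 0;-480 -294 -19 0 0 1.106 0;-480 -294 -19 0 0 1.106 0"

```text
time_s: 1.65
eef_pos: [0.5496, 0.0815, 0.2501]
eef_rot: [-0.0, 0.678, 0.735, -0.0]
wrist_force: [0.2, -0.6, 0.0]
opening: 1.002
grasp_force: 0.0
```

```bash
python3 - <<'E'
from h import *
import json
o=sensors.get_obs();im=vision.camera("wrist");cv2.imwrite("pics/wbed.png",im)
json.dump({k:np.array(o[k]).tolist() for k in("eef_pos","eef_rot")},open("wbed.json","w"))
print(o["time_s"],np.array(o["eef_pos"]),np.array(o["eef_rot"]),o["dq"])
a=.08;R=np.array([[np.cos(a),-np.sin(a)],[np.sin(a),np.cos(a)]]);O=np.array([.6033,.1252])
def W(x,y,z): return np.r_[O+R@[x,y],z]
pts=[W(x,y,.02) for x in(-.1575,.0625) for y in(-.1,.1)]+[W(.034,s*.06,.02) for s in(-1,1)]+[W(.046,s*.06,.034) for s in(-1,1)]+[W(-.098,0,.072)]+[W(-.043,s*.045,.02) for s in(-1,1)]
px=wproj(pts,o);print(px.round(1).tolist())
x0,y0=(px.min(0)-15).astype(int).clip(0);x1,y1=(px.max(0)+15).astype(int)
c=im[y0:min(y1,420),x0:min(x1,560)];f=min(800/c.shape[1],600/c.shape[0]);print(x0,y0,f)
v=cv2.resize(c,None,fx=f,fy=f,interpolation=cv2.INTER_CUBIC)
for p in px: cv2.circle(v,tuple(int(t) for t in ((p-[x0,y0]+.5)*f)),3,(0,0,255),1)
cv2.imwrite("pics/wbedc.png",v)
to(.488,-.328,.20,.388)
E
```

```text
1.65 [0.5496 0.0815 0.2501] [-0.0003  0.6777  0.7354 -0.0001] [ 0.0091 -0.0042 -0.001  -0.0021 -0.0017 -0.001 ]
[[197.8, 222.0], [191.2, 56.9], [373.4, 222.2], [381.9, 58.8], [353.9, 191.2], [358.1, 90.5], [366.4, 194.3], [371.4, 90.7], [237.5, 145.7], [290.5, 178.5], [291.2, 101.2]]
176 41 3.061224489795918
1.7 [-403.2  -94.9   50.2] [-0.0002 -0.0002 -0.3061]
```

View pics/wbedc.png

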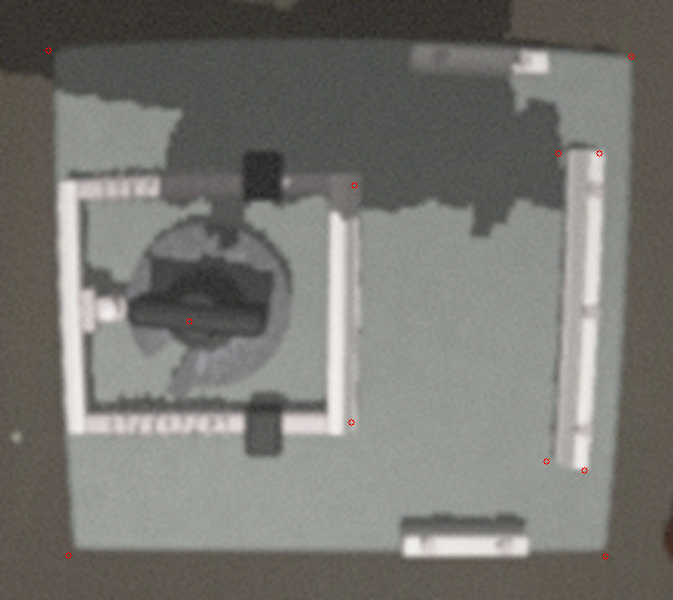

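Request:
carry_out --deltas "-403 -95 50 0 0 -0.306 0;-403 -95 50 0 0 -0.306 0;-403 -95 50 0 0 -0.306 0;-403 -95 50 0 0 -0.306 0;-403 -95 50 0 0 -0.306 0;-403 -95 50 0 0 -0.306 0;-403 -95 50 0 0 -0.306 0;-403 -95 50 0 0 -0.306 0;-403 -95 50 0 0 -0.306 0;-403 -95 50 0 0 -0.306 0"

```text
time_s: 2.95
eef_pos: [0.4885, -0.3273, 0.2006]
eef_rot: [0.0, 0.557, 0.83, 0.0]
wrist_force: [-0.2, -0.3, 0.4]
opening: 1.001
grasp_force: 0.0
```

```bash
cat >> h.py <<'E'
def wfit(im,o,x0,zb=0.0,pose=True):
    "fit rack underside centre x,y,yaw (world, underside height zb) to the green mask of a wrist picture"
    from scipy.optimize import minimize
    m=cv2.inRange(cv2.cvtColor(im,cv2.COLOR_BGR2HSV),(45,120,30),(75,255,255))
    c,_=cv2.findContours(m,cv2.RETR_EXTERNAL,cv2.CHAIN_APPROX_NONE)
    hull=cv2.convexHull(np.vstack([k for k in c if cv2.contourArea(k)>100]))
    M=cv2.fillPoly(np.zeros((1680,2240),np.uint8),[hull*4+2],1)
    e=np.linspace(-1,1,9);B=np.array([[x,y,z] for z in(0,.046) for x,y in [(s*.034,t*.0825) for s in(-1,1) for t in e]+[(t*.034,s*.0825) for s in(-1,1) for t in e]])
    def f(p):
        c,s=np.cos(p[2]),np.sin(p[2]);P=B@np.array([[c,s,0],[-s,c,0],[0,0,1]])+[p[0],p[1],zb]
        m=cv2.fillPoly(np.zeros_like(M),[cv2.convexHull((wproj(P,o)*4+2).astype(np.float32)).round().astype(int)],1)
        return 1-(m&M).sum()/(m|M).sum()
    x0=np.array(x0);r=minimize(f,x0,method="Nelder-Mead",options=dict(initial_simplex=x0+np.array([[0,0,0],[.01,0,0],[0,.01,0],[0,0,.1]]),xatol=1e-4,fatol=1e-5))
    print("wrist fit",r.x,r.fun,cv2.boundingRect(hull));return r.x
E
python3 - <<'E'
from h import *
o=sensors.get_obs();im=vision.camera("wrist");cv2.imwrite("pics/wrack.png",im)
print(o["time_s"],np.array(o["eef_pos"]))
wfit(im,o,[.488,-.328,.388])
to(.488,-.3275,.014,.388)
E
```

```text
2.95 [ 0.4885 -0.3273  0.2006]
wrist fit [ 0.4894 -0.3292  0.4023] 0.06257747021187943 (244, 104, 71, 164)
3.0 [  0.2  -0.6 186.6] [0.0003 0.0002 0.0003]
```

View pics/wrack.png

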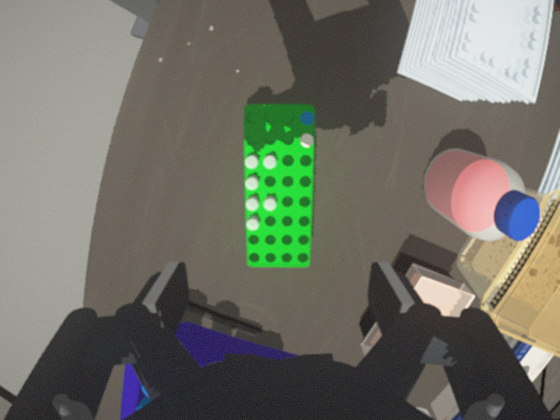

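Request:
carry_out --deltas "0 -1 60 0 0 0 0;0 -1 120 0 0 0 0;0 -1 160 0 0 0 0;0 -1 187 0 0 0 0;0 -1 187 0 0 0 0;0 -1 187 0 0 0 0;0 -1 187 0 0 0 0;0 -1 187 0 0 0 1;0 -1 187 0 0 0 1;0 -1 187 0 0 0 1;0 -1 187 0 0 0 1;0 -1 187 0 0 0 1"

```text
time_s: 4.5
eef_pos: [0.488, -0.3302, 0.0151]
eef_rot: [0.001, 0.558, 0.83, -0.0]
wrist_force: [0.9, 1.9, 6.8]
opening: 0.786
grasp_force: 68.9
```

```bash
python3 - <<'E'
from h import *
o=sensors.get_obs();im=vision.camera("wrist");cv2.imwrite("pics/wg.png",im)
print(o["time_s"],np.array(o["eef_pos"]),np.array(o["eef_rot"]),o["opening"],o["grasp_force"],np.array(o["wrist_force"]))
E
```

```text
4.5 [ 0.488  -0.3302  0.0151] [ 0.0014  0.5584  0.8296 -0.0002] 0.7860478137473734 68.90805959701538 [0.8848 1.9374 6.7564]
```

Request:
carry_out --deltas "0 0 -20 0 0 0 1;0 0 -60 0 0 0 1;0 0 -120 0 0 0 1;0 0 -170 0 0 0 1;0 0 -200 0 0 0 1;0 0 -200 0 0 0 1;0 0 -200 0 0 0 1"

```text
time_s: 5.42
eef_pos: [0.4861, -0.3287, 0.2119]
eef_rot: [-0.001, 0.558, 0.83, 0.0]
wrist_force: [0.5, 0.1, -3.3]
opening: 0.779
grasp_force: 68.4
```

```bash
python3 - <<'E'
from h import *
o=sensors.get_obs()
print(o["time_s"],np.array(o["eef_pos"]),np.array(o["eef_rot"]),o["opening"],o["grasp_force"],np.array(o["wrist_force"]))
to(.599,.126,.200,.08)
E
```

```text
5.425 [ 0.4861 -0.3287  0.2119] [-0.0012  0.5584  0.8296  0.0002] 0.7791853405187941 68.39424848556519 [ 0.5308  0.1108 -3.3063]
5.425 [378.7 275.7  12.4] [-0.0013 -0.002   0.3059]
```

Request:
carry_out --deltas "30 22 0 0 0 0.03 1;75 55 2 0 0 0.07 1;120 87 4 0 0 0.11 1;165 120 6 0 0 0.15 1;210 153 8 0 0 0.19 1;255 186 10 0 0 0.23 1;300 218 12 0 0 0.26 1;340 248 12 0 0 0.29 1;365 266 12 0 0 0.306 1;378 275 12 0 0 0.306 1;378 275 12 0 0 0.306 1;378 275 12 0 0 0.306 1"

```text
time_s: 6.92
eef_pos: [0.599, 0.1231, 0.2006]
eef_rot: [-0.0, 0.679, 0.735, -0.001]
wrist_force: [0.1, 0.1, -3.0]
opening: 0.787
grasp_force: 68.2
```

```bash
python3 - <<'E'
from h import *
o=sensors.get_obs();im=vision.camera("wrist");cv2.imwrite("pics/wh.png",im)
print(o["time_s"],np.array(o["eef_pos"]),np.array(o["eef_rot"]),o["dq"])
to(.599,.126,.200,.08)
p=o["eef_pos"];x=wfit(im,o,[p[0],p[1],.08],p[2]-.014)
c,s=np.cos(.08),np.sin(.08);d=x[:2]-p[:2];print("rack rel TCP in bed axes",d[0]*c+d[1]*s,-d[0]*s+d[1]*c)
t=vision.camera("top");cv2.imwrite("pics/th.png",t)
v=np.hstack([im[60:300,150:420],np.pad(t[110:350,110:310],((0,0),(0,0),(0,0)))]);cv2.imwrite("pics/hold.png",cv2.resize(v,(800,int(240*800/v.shape[1]))))
E
```

```text
6.925 [0.599  0.1231 0.2006] [-0.0003  0.6786  0.7345 -0.0007] [-0.0106 -0.0092 -0.0039  0.0027 -0.002   0.0013]
6.975 [3.1 0.1 0.9] [-0.0008  0.0004 -0.0013]
wrist fit [0.5738 0.1761 0.5292] 0.2095681316541158 (40, 0, 330, 364)
rack rel TCP in bed axes -0.020906398145351408 0.054893608494135916
```

View pics/hold.png

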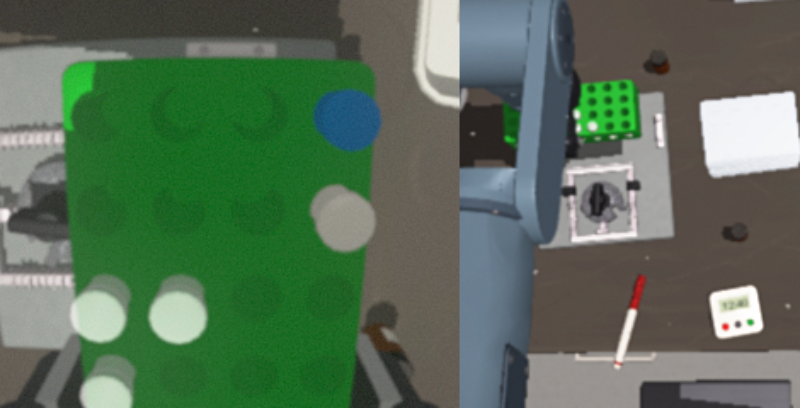

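```bash
cat >> h.py <<'E'
def wray(px,z,o):
    "wrist pixels -> world points at height z"
    from scipy.spatial.transform import Rotation as Ro
    m=vision.camera_model("wrist");H=np.array(m["hand_eye"]);K=np.array(m["K"]);q=np.array(o["eef_rot"])
    R=Ro.from_quat(q[[1,2,3,0]]);out=[];C=R.apply(H[:3,3])+o["eef_pos"]
    for p in np.atleast_2d(px):
        d=np.array(p)-K[:2,2];r=np.linalg.norm(d);t=r/K[0,0];d=R.apply(H[:3,:3]@np.r_[d/r*np.sin(t),np.cos(t)])
        out.append(C+d*(z-C[2])/d[2])
    return np.array(out)
E
python3 - <<'E'
from h import *
import json
o=sensors.get_obs();p=np.array(o["eef_pos"]);im=cv2.imread("pics/wh.png")
m=cv2.inRange(cv2.cvtColor(im,cv2.COLOR_BGR2HSV),(45,120,30),(75,255,255))
a=.08;R=np.array([[np.cos(a),-np.sin(a)],[np.sin(a),np.cos(a)]])
e=[]
for r in(110,130,150,170,190):
    c=np.where(m[r,150:420])[0]+150;e+=[(c.min(),r),(c.max()+1,r)]
E_=(wray(e,p[2]-.015+.046,o)[:,:2]-p[:2])@R;print("edges bed-x",E_[:,0].reshape(-1,2),E_[::2,1])
t=[(c,np.where(m[:,c])[0].min()) for c in(215,240,270,300,330,350)]
print("far end",(wray(t,p[2]-.015+.046,o)[:,:2]-p[:2])@R)
# bed from wrist picture wbed
ob=json.load(open("wbed.json"));O=np.array([.6033,.1252])
w=lambda px,z:(wray(np.array(px,float)/3.0612-.5+[176,41],z,ob)[:,:2]-O)@R
print("plate",w([(75,549),(55,50),(631,57),(605,549)],.02))
print("fence base",w([(555,465),(568,150)],.02),"back",w([(590,470),(605,150)],.034))
print("bar",w([(130,310),(267,318)],.072),"jaw",w([(330,210),(330,430)],.034))
print("stop bottom inner",w([(403,535),(528,537)],.034),w([(403,517),(525,515)],.02),"top",w([(412,73),(548,73)],.034))
E
```

```text
edges bed-x [[-0.0323  0.0313]
 [-0.0322  0.0186]
 [-0.0321  0.0312]
 [-0.0322  0.0312]
 [-0.0327  0.0194]] [0.0767 0.0697 0.0625 0.0553 0.0479]
far end [[-0.0222  0.0811]
 [-0.0135  0.0812]
 [-0.0033  0.0813]
 [ 0.0068  0.081 ]
 [ 0.017   0.0813]
 [ 0.024   0.0812]]
plate [[-0.1544 -0.0971]
 [-0.1548  0.0999]
 [ 0.0621  0.0996]
 [ 0.0618 -0.0969]]
fence base [[ 0.0377 -0.0615]
 [ 0.0375  0.0614]] back [[ 0.0483 -0.0596]
 [ 0.048   0.0614]]
bar [[-0.1176  0.0043]
 [-0.0729  0.0011]] jaw [[-0.0521  0.0359]
 [-0.0517 -0.0448]]
stop bottom inner [[-0.0235 -0.0858]
 [ 0.0254 -0.0867]] [[-0.0223 -0.0831]
 [ 0.0268 -0.0822]] top [[-0.0232  0.0861]
 [ 0.0261  0.0886]]
```

```bash
python3 - <<'E'
from h import *
to(.5998,.125,.055,.08)
E
```

```text
7.025 [  2.    0.7 146.1] [-0.0004  0.0003 -0.0016]
```

Request:
carry_out --deltas "0.5 0.2 35 0 0 0 1;1 0.7 75 0 0 0 1;2 0.7 110 0 0 0 1;2 0.7 135 0 0 0 1;2 0.7 146 0 0 0 1;2 0.7 146 0 0 0 1;2 0.7 146 0 0 0 1"

```text
time_s: 7.9
eef_pos: [0.6011, 0.1262, 0.0568]
eef_rot: [0.001, 0.678, 0.735, 0.001]
wrist_force: [0.1, -0.3, -2.6]
opening: 0.786
grasp_force: 68.2
```

```bash
python3 - <<'E'
from h import *
o=sensors.get_obs();im=vision.camera("wrist");cv2.imwrite("pics/wl.png",im);t=vision.camera("scene")
print(o["time_s"],np.array(o["eef_pos"]),np.array(o["eef_rot"]),np.array(o["wrist_force"]))
to(.5998,.125,.055,.08)
a=cv2.resize(im[40:310,150:430],(504,486),interpolation=cv2.INTER_CUBIC);b=cv2.resize(t[120:255,130:212],(295,486),interpolation=cv2.INTER_CUBIC)
cv2.imwrite("pics/low.png",np.hstack([a,b]))
E
```

```text
7.9 [0.6011 0.1262 0.0568] [0.0009 0.6784 0.7347 0.0008] [ 0.0939 -0.2746 -2.6154]
8.0 [-1.2 -1.3  1.8] [ 0.0025  0.0002 -0.0001]
```

View pics/low.png

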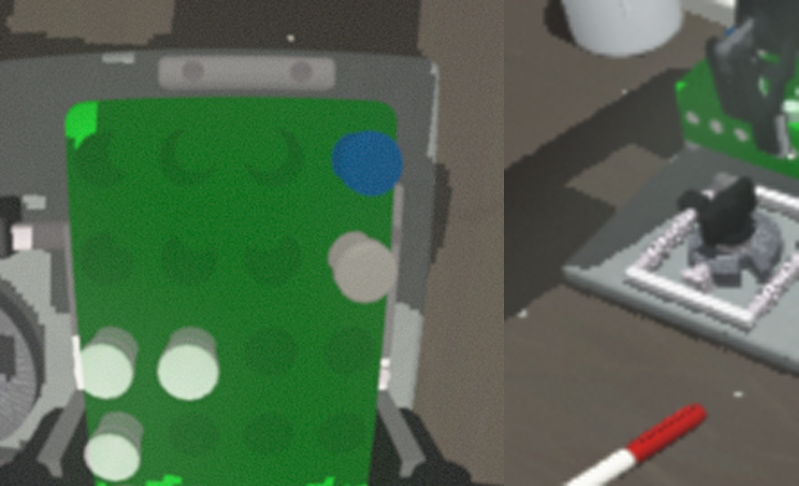

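```bash
python3 - <<'E'
from h import *
o=sensors.get_obs();p=np.array(o["eef_pos"]);a=.08;R=np.array([[np.cos(a),-np.sin(a)],[np.sin(a),np.cos(a)]])
w=lambda px,z:(wray(np.array(px,float)/1.8-.5+[150,40],z,o)[:,:2]-p[:2])@R
print("stop face top/base",w([(245,90)],.034),w([(245,92)],.02),"stop back",w([(245,56)],.034)," rack end",w([(245,100)],p[2]+.031))
print("stop ends x (expect bed -24,26)",w([(159,75),(335,75)],.034))
print("fence back/top",w([(403,185),(390,370)],.034),"jaw back?",w([(72,365)],.034))
print("rack sides",w([(70,200),(398,200)],p[2]+.031))
print("cam right edge",w([(37,360)],.033))
E
```

```text
stop face top/base [[0.0031 0.0859]] [[0.0035 0.0861]] stop back [[0.0031 0.0956]]  rack end [[0.0017 0.081 ]]
stop ends x (expect bed -24,26) [[-0.0208  0.0904]
 [ 0.0284  0.0908]]
fence back/top [[0.0493 0.0599]
 [0.0498 0.0015]] jaw back? [[-0.051   0.0034]]
rack sides [[-0.0325  0.0623]
 [ 0.032   0.0623]]
cam right edge [[-0.063   0.0044]]
```

Request:
carry_out --deltas "-1 -1 0 0 0 0 1;-1 -1 6 0 0 0 1;-1 -1 11 0 0 0 1;-1 -1 15 0 0 0 1;-1 -1 18 0 0 0 1;-1 -1 20 0 0 0 1;-1 -1 21 0 0 0 1;-1 -1 21 0 0 0 1"

```text
time_s: 9.0
eef_pos: [0.5991, 0.1253, 0.0351]
eef_rot: [0.0, 0.678, 0.735, 0.0]
wrist_force: [-4.3, -0.3, 4.9]
opening: 0.786
grasp_force: 69.1
```

```bash
python3 - <<'E'
from h import *
o=sensors.get_obs();print(np.array(o["eef_pos"]),np.array(o["eef_rot"]),np.array(o["wrist_force"]),np.array(o["torque"]))
E
```

```text
[0.5991 0.1253 0.0351] [0.0001 0.6782 0.7349 0.    ] [-4.3136 -0.3287  4.9184] [-0.1544  0.568  -0.0146]
```

Request:
carry_out --deltas "0 -1 -2 0 0 0 1;0 -3 -2 0 0 0 1;0 -3 -2 0 0 0 1;0 -3 -1 0 0 0 1;0 -3 -0.5 0 0 0 1;0 -3 -0.5 0 0 0 1"

```text
time_s: 9.75
eef_pos: [0.5965, 0.1251, 0.0351]
eef_rot: [0.0, 0.678, 0.735, 0.0]
wrist_force: [2.8, 0.8, -0.2]
opening: 0.783
grasp_force: 68.6
```

```bash
python3 - <<'E'
from h import *
o=sensors.get_obs();print(np.array(o["eef_pos"]),np.array(o["eef_rot"]),np.array(o["wrist_force"]),np.array(o["torque"]))
E
```

```text
[0.5965 0.1251 0.0351] [0.0004 0.6783 0.7348 0.0004] [ 2.8273  0.8264 -0.1564] [-0.0122 -0.5193 -0.1425]
```

Request:
carry_out --deltas "0 0 0 0 0 0 0;0 0 0 0 0 0 0;0 0 0 0 0 0 0;0 0 0 0 0 0 0;0 0 -20 0 0 0 0;0 0 -60 0 0 0 0;0 0 -110 0 0 0 0;0 0 -150 0 0 0 0;0 0 -150 0 0 0 0"

```text
time_s: 10.88
eef_pos: [0.5991, 0.1252, 0.1911]
eef_rot: [0.004, 0.678, 0.735, 0.003]
wrist_force: [0.0, 0.5, -0.9]
opening: 0.998
grasp_force: 0.0
```

```bash
python3 - <<'E'
from h import *
o=sensors.get_obs();im=vision.camera("wrist");cv2.imwrite("pics/wr.png",im)
print(o["time_s"],np.array(o["eef_pos"]),np.array(o["wrist_force"]))
x=wfit(im,o,[.5965,.125,.08],.02)
a=.08;d=x[:2]-[.6048,.126];print("rack in bed",d[0]*np.cos(a)+d[1]*np.sin(a),-d[0]*np.sin(a)+d[1]*np.cos(a))
cv2.imwrite("pics/wrc.png",cv2.resize(im[60:310,110:430],(768,600),interpolation=cv2.INTER_CUBIC))
to(.5071,.1182,.19,.08-.06+np.pi/2);to(.5071,.1182,.19,.08-.06-np.pi/2)
E
```

```text
10.875 [0.5991 0.1252 0.1911] [ 0.0435  0.5084 -0.9176]
wrist fit [0.5367 0.1693 0.6599] 0.5977308489666946 (33, 0, 280, 280)
rack in bed -0.06442567091062792 0.048637134387401505
10.925 [  0.3 -90.7  -2.2] [ 0.0041  0.0045 -1.5106]
10.925 [  0.3 -90.7  -2.2] [ 0.0046 -0.0042  1.631 ]
```

View pics/wrc.png

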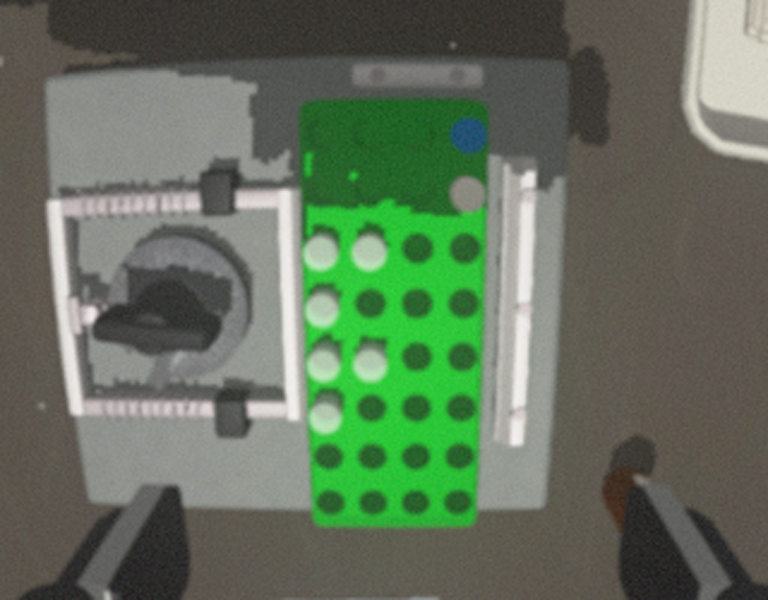

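```bash
python3 - <<'E'
from h import *
o=sensors.get_obs();im=cv2.imread("pics/wr.png");m=im.copy();m[:]=0;m[85:290,225:325]=im[85:290,225:325]
for zb in(.02,.03):
    x=wfit(m,o,[.5965,.125,.08],zb)
    a=.08;d=x[:2]-[.6048,.126];print("rack in bed",d[0]*np.cos(a)+d[1]*np.sin(a),-d[0]*np.sin(a)+d[1]*np.cos(a))
R=np.array([[np.cos(a),-np.sin(a)],[np.sin(a),np.cos(a)]])
w=lambda px,z:(wray(np.array(px,float)/2.4-.5+[110,60],z,o)[:,:2]-[.6048,.126])@R
print("fence back",w([(537,170),(523,443)],.034),"bar ends",w([(97,325),(220,325)],.072),"bar edges mid",w([(158,313),(158,350)],.072),"cam",w([(110,310),(250,300),(177,228)],.033))
E
```

```text
wrist fit [0.5944 0.1244 0.0917] 0.09952000274774808 (235, 101, 78, 179)
rack in bed -0.010468872779329548 -0.0007628836438212259
wrist fit [0.5958 0.1244 0.0757] 0.15709072494755205 (235, 101, 78, 179)
rack in bed -0.009077859561613505 -0.0009110682845593586
fence back [[ 0.0436  0.0562]
 [ 0.0428 -0.0567]] bar ends [[-0.1186  0.0057]
 [-0.0719  0.0053]] bar edges mid [[-0.0944  0.0099]
 [-0.0957 -0.0038]] cam [[-0.1284  0.0014]
 [-0.0683  0.0049]
 [-0.0967  0.0345]]
```

Request:
carry_out --deltas "0 -30 0 0 0 -0.17 0.6;1 -60 0 0 0 -0.35 0.6;1 -91 0 0 0 -0.53 0.6;1 -91 0 0 0 -0.71 0.6;1 -91 0 0 0 -0.89 0.6;1 -91 0 0 0 -1.07 0.6;1 -91 0 0 0 -1.25 0.6;1 -91 0 0 0 -1.4 0.6;1 -91 0 0 0 -1.51 0.6;1 -91 0 0 0 -1.51 0.6;1 -91 0 0 0 -1.51 0.6"

```text
time_s: 12.3
eef_pos: [0.5048, 0.1188, 0.1843]
eef_rot: [-0.001, -0.009, 1.0, 0.0]
wrist_force: [0.6, -0.3, -0.7]
opening: 0.401
grasp_force: 0.0
```

```bash
python3 - <<'E'
from h import *
o=sensors.get_obs();im=vision.camera("wrist");cv2.imwrite("pics/wk.png",im)
print(o["time_s"],np.array(o["eef_pos"]),np.array(o["eef_rot"]),o["opening"])
to(.507,.119,.051,.02+np.pi/2)
px=wproj([[.507,.119,.072]]+[[.507+s*.023*np.cos(.02),.119+s*.023*np.sin(.02),.072] for s in(-1,1)],o)
print(px)
x0,y0=170,60;c=cv2.resize(im[y0:y0+260,x0:x0+240],(552,598),interpolation=cv2.INTER_CUBIC)
for p in px: cv2.circle(c,tuple(int(t) for t in (p-[x0,y0]+.5)*2.3),3,(0,0,255),1)
cv2.imwrite("pics/wkc.png",c)
E
```

```text
12.3 [0.5048 0.1188 0.1843] [-0.0006 -0.0085  1.      0.    ] 0.4012088971076384
12.35 [ -2.2   0.2 133.4] [-0.     -0.0008 -0.0025]
[[277.6249 205.4488]
 [277.5436 178.0825]
 [277.7035 231.4591]]
```

View pics/wkc.png

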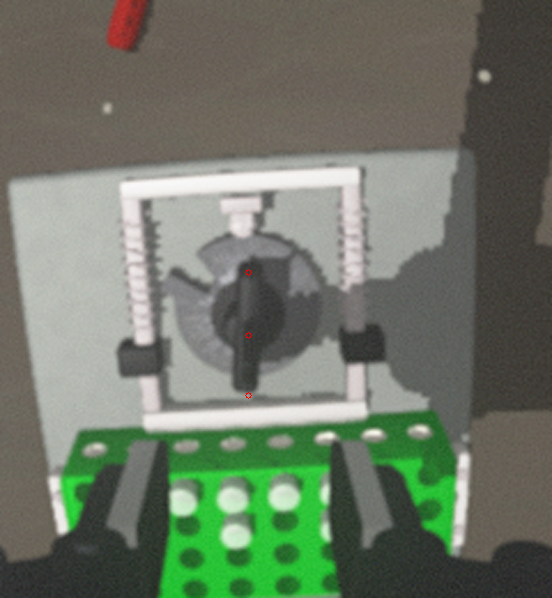

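```bash
python3 - <<'E'
from h import *
to(.506,.1173,.051,np.pi/2)
E
```

```text
12.35 [ -1.1  -1.5 133.4] [-0.     -0.0008  0.0175]
```

Request:
carry_out --deltas "-1 -1.5 30 0 0 0.017 0.6;-1 -1.5 70 0 0 0.017 0.6;-1 -1.5 105 0 0 0.017 0.6;-1 -1.5 125 0 0 0.017 0.6;-1 -1.5 133 0 0 0.017 0.6;-1 -1.5 133 0 0 0.017 0.6;-1 -1.5 133 0 0 0.017 0.6"

```text
time_s: 13.22
eef_pos: [0.5072, 0.1173, 0.0528]
eef_rot: [0.001, -0.001, 1.0, 0.0]
wrist_force: [0.3, 0.1, -1.1]
opening: 0.395
grasp_force: 0.0
```

```bash
python3 - <<'E'
from h import *
o=sensors.get_obs();print(o["time_s"],np.array(o["eef_pos"]),np.array(o["wrist_force"]),np.array(o["torque"]),np.array(o["joint_efforts"]),o["q"][5])
to(.506,.1173,.051,np.pi/2)
E
```

```text
13.225 [0.5072 0.1173 0.0528] [ 0.2935  0.0797 -1.0796] [ 0.0057 -0.0078 -0.0211] [ -0.0064 -42.126  -27.0106  -0.001    0.0168   0.0049] -1.5737105065775172
13.225 [ 1.2 -0.   1.8] [0.     0.0018 0.002 ]
```

Request:
carry_out --deltas "0.7 0 1 0 0 0 1;0.7 0 1 0 0 0 1;0.7 0 1 0 0 0 1;0.7 0 1 0 0 0 1;0.7 0 1 0 0 0 1;0.7 0 1 0 0 0 1"

```text
time_s: 13.98
eef_pos: [0.5061, 0.1182, 0.0517]
eef_rot: [0.001, -0.001, 1.0, 0.001]
wrist_force: [-1.0, 5.1, 4.9]
opening: 0.104
grasp_force: 59.5
```

```bash
cat > s.py <<'E'
from h import *
o=sensors.get_obs();q=np.array(o["eef_rot"]);yaw=2*np.arctan2(q[2],q[1])-np.pi/2
print(o["time_s"],np.array(o["eef_pos"]),"yaw",yaw,"F",np.array(o["wrist_force"]),"T",np.array(o["torque"]),"j6",o["joint_efforts"][5],o["opening"],o["grasp_force"])
E
python3 s.py
```

```text
13.975 [0.5061 0.1182 0.0517] yaw 1.5726604303737384 F [-0.9826  5.1316  4.9484] T [ 0.7863  0.2188 -0.1419] j6 -0.18519451841711998 0.10394409901656207 59.52516317367554
```

Request:
carry_out --deltas "0 1 0 0 0 0.05 1;0 1 0 0 0 0.1 1;0 1 0 0 0 0.15 1;0 1 0 0 0 0.2 1;0 1 0 0 0 0.25 1;0 1 0 0 0 0.25 1"

```text
time_s: 14.72
eef_pos: [0.5061, 0.1187, 0.0517]
eef_rot: [0.001, 0.124, 0.992, 0.0]
wrist_force: [-1.1, 2.4, 5.1]
opening: 0.098
grasp_force: 59.5
```

```bash
python3 s.py
```

```text
14.725 [0.5061 0.1187 0.0517] yaw 1.3226448783135925 F [-1.1489  2.4163  5.1179] T [ 0.3289  0.2429 -0.043 ] j6 0.11055389419198036 0.09816390793356267 59.513370394706726
```

Request:
carry_out --deltas "0 0.3 0 0 0 0.03 1;0 0.3 0 0 0 0.06 1;0 0.3 0 0 0 0.1 1;0 0.3 0 0 0 0.1 1"

```text
time_s: 15.22
eef_pos: [0.5062, 0.1188, 0.0517]
eef_rot: [0.001, 0.173, 0.985, 0.0]
wrist_force: [-1.9, 1.8, 6.3]
opening: 0.103
grasp_force: 59.5
```

```bash
python3 s.py
```

```text
15.225 [0.5062 0.1188 0.0517] yaw 1.2229700420843481 F [-1.9483  1.8438  6.3485] T [0.2647 0.2922 0.0243] j6 0.1590188965201378 0.10284875280276481 59.52190160751343
```

Request:
carry_out --deltas "0 0 0 0 0 0.03 1;0 0 0 0 0 0.06 1;0 0 0 0 0 0.1 1;0 0 0 0 0 0.1 1"

```text
time_s: 15.72
eef_pos: [0.5063, 0.119, 0.0518]
eef_rot: [0.001, 0.222, 0.975, 0.0]
wrist_force: [-1.4, 3.2, 5.6]
opening: 0.1
grasp_force: 59.5
```

```bash
python3 s.py
```

```text
15.725 [0.5063 0.119  0.0518] yaw 1.1228659539656807 F [-1.3664  3.2377  5.6275] T [ 0.4373  0.1955 -0.0303] j6 0.11556424666196108 0.10046878470840176 59.4744747877121
```

Request:
carry_out --deltas "0 0.3 0 0 0 0.04 1;0 0.3 0 0 0 0.08 1;0 0.3 0 0 0 0.08 1"

```text
time_s: 16.1
eef_pos: [0.5063, 0.1191, 0.0517]
eef_rot: [0.001, 0.261, 0.965, 0.0]
wrist_force: [-1.0, 1.7, 6.2]
opening: 0.099
grasp_force: 59.5
```

```bash
python3 s.py
```

```text
16.1 [0.5063 0.1191 0.0517] yaw 1.0432700741974323 F [-0.9893  1.7118  6.1594] T [0.3169 0.29   0.181 ] j6 0.30541623942553997 0.09890417696597036 59.531384110450745
```

Request:
carry_out --deltas "0 0 0 0 0 0.04 1;0 0 0 0 0 0.08 1;0 0 0 0 0 0.08 1"

```text
time_s: 16.48
eef_pos: [0.5064, 0.1192, 0.0517]
eef_rot: [0.001, 0.299, 0.954, 0.0]
wrist_force: [-0.8, 1.8, 5.1]
opening: 0.097
grasp_force: 59.5
```

```bash
python3 s.py
```

```text
16.475 [0.5064 0.1192 0.0517] yaw 0.9631769244954085 F [-0.7556  1.8338  5.1348] T [0.3886 0.1848 0.1473] j6 0.3010549955070019 0.09727377207899471 59.47925090789795
```

Request:
carry_out --deltas "0 0.2 0 0 0 0.03 1;0 0.2 0 0 0 0.06 1;0 0.2 0 0 0 0.06 1"

```text
time_s: 16.85
eef_pos: [0.5065, 0.1193, 0.0518]
eef_rot: [0.001, 0.328, 0.945, 0.0]
wrist_force: [-1.1, 1.7, 6.0]
opening: 0.106
grasp_force: 59.5
```

```bash
python3 s.py; python3 - <<'E'
from h import *
cv2.imwrite("pics/wA.png",vision.camera("wrist"))
E
```

```text
16.85 [0.5065 0.1193 0.0518] yaw 0.9030180013279061 F [-1.1375  1.6888  6.0358] T [ 0.3351  0.2397 -0.0856] j6 0.10197051102295518 0.10551402206049451 59.49754178524017
```

```bash
cat > s2.py <<'E'
from h import *
for i in range(3):
    o=sensors.get_obs();print("Tz",round(o["torque"][2],3),"j6",round(o["joint_efforts"][5],3));vision.camera("top")
E
python3 s2.py
```

```text
Tz 0.01 j6 0.01
Tz -0.034 j6 -0.013
Tz -0.005 j6 -0.017
```

Request:
carry_out --deltas "0 0 0 0 0 0.03 1;0 0 0 0 0 0.03 1"

```text
time_s: 17.3
eef_pos: [0.5065, 0.1194, 0.0517]
eef_rot: [0.001, 0.342, 0.94, 0.0]
wrist_force: [-1.2, 1.5, 5.5]
opening: 0.104
grasp_force: 59.5
```

```bash
python3 s.py;python3 s2.py
```

```text
17.3 [0.5065 0.1194 0.0517] yaw 0.873277529478889 F [-1.2095  1.4864  5.4906] T [0.3687 0.22   0.1477] j6 0.2530793286859989 0.10411457050157828 59.48859214782715
Tz 0.148 j6 0.253
Tz 0.174 j6 0.164
Tz 0.147 j6 0.14
```

Request:
carry_out --deltas "0 0 0 0 0 0.02 1;0 0 0 0 0 0.04 1;0 0 0 0 0 0.04 1;0 0 0 0 0 0.04 1"

```text
time_s: 17.95
eef_pos: [0.5065, 0.1194, 0.0517]
eef_rot: [0.001, 0.36, 0.933, 0.0]
wrist_force: [-0.8, 2.0, 5.0]
opening: 0.101
grasp_force: 59.5
```

```bash
python3 s.py;python3 s2.py
```

```text
17.95 [0.5065 0.1194 0.0517] yaw 0.8336160958545302 F [-0.8146  2.0454  4.9992] T [0.4489 0.2146 0.1763] j6 0.1542068039998412 0.10089876184045442 59.461201429367065
Tz 0.176 j6 0.154
Tz 0.188 j6 0.154
Tz 0.122 j6 0.154
```

Request:
carry_out --deltas "0 0.2 0 0 0 0.02 1;0 0.2 0 0 0 0.04 1;0 0.2 0 0 0 0.04 1;0 0.2 0 0 0 0.04 1"

```text
time_s: 18.6
eef_pos: [0.5066, 0.1195, 0.0518]
eef_rot: [0.001, 0.379, 0.925, 0.001]
wrist_force: [-0.6, 2.5, 5.7]
opening: 0.1
grasp_force: 59.6
```

```bash
python3 s.py;python3 s2.py
```

```text
18.6 [0.5066 0.1195 0.0518] yaw 0.7924744339326488 F [-0.6003  2.5172  5.7209] T [ 0.3989  0.2545 -0.2938] j6 -0.2928560692816973 0.09975436382701666 59.62043881416321
Tz -0.294 j6 -0.293
Tz -0.337 j6 -0.294
Tz -0.334 j6 -0.294
```

Request:
carry_out --deltas "0 0 0 0 0 0.03 1;0 0 0 0 0 0.06 1;0 0 0 0 0 0.09 1;0 0 0 0 0 0.09 1;0 0 0 0 0 0.09 1"

```text
time_s: 19.38
eef_pos: [0.5067, 0.1196, 0.0518]
eef_rot: [0.001, 0.421, 0.907, 0.001]
wrist_force: [-0.0, 3.7, 5.8]
opening: 0.101
grasp_force: 59.5
```

```bash
python3 s.py;python3 s2.py
```

```text
19.375 [0.5067 0.1196 0.0518] yaw 0.7024445916414401 F [-0.0214  3.6939  5.7831] T [ 0.4205  0.2032 -0.2885] j6 -0.28394303284585476 0.10093156429739811 59.543707966804504
Tz -0.288 j6 -0.284
Tz -0.257 j6 -0.286
Tz -0.274 j6 -0.286
```

Request:
carry_out --deltas "0 0 0 0 0 0.03 1;0 0 0 0 0 0.06 1;0 0 0 0 0 0.06 1;0 0 0 0 0 0.06 1"

```text
time_s: 20.02
eef_pos: [0.5068, 0.1197, 0.0518]
eef_rot: [0.001, 0.447, 0.894, 0.001]
wrist_force: [-0.5, 4.2, 6.3]
opening: 0.102
grasp_force: 59.5
```

```bash
python3 s.py;python3 s2.py
```

```text
20.025 [0.5068 0.1197 0.0518] yaw 0.6431189641482957 F [-0.4848  4.2456  6.3002] T [ 0.4673  0.1988 -0.057 ] j6 -0.08682555751875043 0.10210898125717759 59.477911591529846
Tz -0.057 j6 -0.087
Tz -0.126 j6 -0.089
Tz -0.131 j6 -0.09
```

Request:
carry_out --deltas "0 0 0 0 0 0.03 1;0 0 0 0 0 0.03 1;0 0 0 0 0 0.03 1"

```text
time_s: 20.55
eef_pos: [0.5068, 0.1197, 0.0517]
eef_rot: [0.001, 0.461, 0.888, 0.001]
wrist_force: [0.5, 3.8, 5.2]
opening: 0.107
grasp_force: 59.4
```

```bash
python3 s.py;python3 s2.py
```

```text
20.55 [0.5068 0.1197 0.0517] yaw 0.6132993099125041 F [0.5337 3.8307 5.1977] T [0.488  0.1343 0.0237] j6 -0.017815239261835814 0.10747275646729282 59.44331467151642
Tz 0.024 j6 -0.018
Tz -0.036 j6 -0.02
Tz 0.036 j6 -0.021
```

Request:
carry_out --deltas "0 0 0 0 0 0.025 1;0 0 0 0 0 0.025 1;0 0 0 0 0 0.025 1"

```text
time_s: 21.08
eef_pos: [0.5068, 0.1197, 0.0518]
eef_rot: [0.001, 0.472, 0.882, 0.001]
wrist_force: [-0.3, 4.8, 5.1]
opening: 0.103
grasp_force: 59.5
```

```bash
python3 s.py;python3 s2.py
```

```text
21.075 [0.5068 0.1197 0.0518] yaw 0.5886687547051102 F [-0.3291  4.8117  5.1398] T [0.5955 0.1472 0.0936] j6 0.0813776208087802 0.10258393114803821 59.46941614151001
Tz 0.094 j6 0.081
Tz 0.078 j6 0.079
Tz 0.035 j6 0.079
```

Request:
carry_out --deltas "0 0 0 0 0 0.02 1;0 0 0 0 0 0.02 1;0 0 0 0 0 0.02 1"

```text
time_s: 21.6
eef_pos: [0.5069, 0.1197, 0.0518]
eef_rot: [0.001, 0.48, 0.877, 0.001]
wrist_force: [0.6, 4.2, 4.7]
opening: 0.107
grasp_force: 59.5
```

```bash
python3 s.py;python3 s2.py
```

```text
21.6 [0.5069 0.1197 0.0518] yaw 0.5688481792503239 F [0.576  4.242  4.6905] T [0.5311 0.1434 0.1817] j6 0.16458431258797646 0.10693869300695442 59.46005702018738
Tz 0.182 j6 0.165
Tz 0.157 j6 0.163
Tz 0.187 j6 0.163
```

Request:
carry_out --deltas "0 0 0 0 0 0.015 1;0 0 0 0 0 0.015 1;0 0 0 0 0 0.015 1"

```text
time_s: 22.12
eef_pos: [0.5069, 0.1197, 0.0518]
eef_rot: [0.001, 0.487, 0.874, 0.001]
wrist_force: [-0.5, 3.9, 5.2]
opening: 0.102
grasp_force: 59.5
```

```bash
python3 s.py;python3 s2.py
```

```text
22.125 [0.5069 0.1197 0.0518] yaw 0.5540271800526306 F [-0.5408  3.8678  5.2367] T [0.5845 0.0844 0.1881] j6 0.22640787530690432 0.10176422618345474 59.45760726928711
Tz 0.188 j6 0.226
Tz 0.22 j6 0.226
Tz 0.228 j6 0.225
```

The resistance is now climbing at about 0.23 N m after the pull, so this is the notch's end. I'm letting go and backing off upward.

Request:
carry_out --deltas "0 0 0 0 0 0 0.7;0 0 0 0 0 0 0.7;0 0 0 0 0 0 0.7;0 0 -10 0 0 0 0.7;0 0 -40 0 0 0 0.7;0 0 -80 0 0 0 0.7;0 0 -130 0 0 0 0.7;0 0 -150 0 0 0 0.7;0 0 -150 0 0 0 0.7"

```text
time_s: 23.4
eef_pos: [0.5074, 0.1192, 0.2033]
eef_rot: [0.002, 0.487, 0.873, 0.001]
wrist_force: [-0.2, -0.2, -1.2]
opening: 0.298
grasp_force: 0.0
```

```bash
python3 s.py; python3 - <<'E'
from h import *
o=sensors.get_obs();im=vision.camera("wrist");cv2.imwrite("pics/wf.png",im)
cv2.imwrite("pics/wfc.png",cv2.resize(im,(800,600),interpolation=cv2.INTER_CUBIC))
E
```

```text
23.4 [0.5074 0.1192 0.2033] yaw 0.5530458252673536 F [-0.1725 -0.2055 -1.1514] T [-0.0196 -0.026   0.0462] j6 -6.288845497692819e-05 0.2984683467288909 0.0
```

View pics/wfc.png

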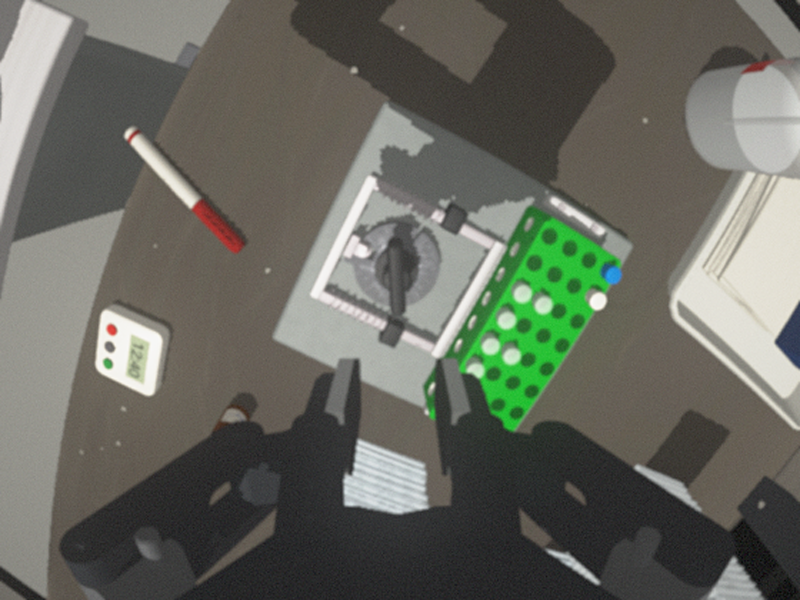

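The picture shows the roller in the notch and the jaw frame moved forward onto the rack. The rack lies parallel to the fence, and the knob is free of the fingers.

```bash
python3 -c "
from bench import ctrl;print(ctrl.hand_in())"
```

```text
the job is handed in; nothing more can be done
None
```

The rack is in the bay and clamped against the fence: I felt the roller drop and stopped at about 0.23 N m on the notch's end, then let go and handed the job in at about 23 s. I confirmed the clamping by feel and in a wrist picture, but could not measure the jaw's force on the rack, and the hand-in returned no verdict.

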